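# Open the soaking pot in the valve shop

### The job

Take the lid off the soaking pot by its knob: it is caught inside, so turn it anticlockwise while feeling for the place where it comes free, and lift it out. Set it down gently, knob up, with the whole lid inside the edges of the rubber mat, let go, and leave the other things on the bench where they are.

Things in the scene. Friction and masses are not known exactly. Their poses are not given: they have to be found in the camera images.
- pot: Round stainless soaking pot bolted upright to the bench, immovable: 140 mm across at the mouth, 100 mm high, on a round foot flange 170 mm across and 6 mm thick. Origin: centre of its underside at bench level, z up.
- lid: Loose stainless lid, 0.25 to 0.5 kg: flat disc 144 mm across, 5 mm thick, lying on the pot's rim; below it a plug 96 mm wide and 20 mm deep, above it a black T-shaped knob. Origin: centre of the plug's underside (80 mm above the pot's origin when in place, 20 mm below the disc's underside); x along the knob's bar, z up. It stands on plug and lugs when set down.
- handle (a point): Centre of the bar of the lid's knob, on the lid's axis 53 mm above the lid's origin. The bar is 56 mm long (along the lid's x axis), 18 mm thick (along its y axis: grip it across this), 24 mm high, with 17 mm of free height between it and the disc.
- mat: Black square rubber mat fixed on the bench, 230 x 230 mm, 4 mm thick. Origin: centre of its underside at bench level; x and y parallel to its edges, z up.
- grease_jar: Bystander: small grey jar with white cap, 56 mm across, 70 mm high, standing on the bench beyond the pot. Origin: centre of its underside.
- scraper: Bystander: flat steel scraper with a wooden handle, 220 mm long, 70 mm wide at the blade, 20 mm high, lying on the bench at the right. Origin: under its middle, x along its length towards the blade.
- valve_disc: Bystander: dark steel valve disc with a hub, 90 mm across, 32 mm high, lying on the bench at the left. Origin: centre of its underside.
- lug (a point): Tip of one of three lugs at the foot of the lid's plug, 60 mm from the axis along the lid's x; the others at 120 and 240 degrees. Each is 16 mm wide, 6 mm high. They are caught under a ring in the pot: as it stands the lid turns freely but rises only about 2.5 mm, then meets solid steel. Ease it up at small steps of turn to feel for the gaps; risen 16 mm it is clear.
- mouth (a point): Centre of the pot's mouth, level with the rim. Hidden inside, 5.5 to 11.5 mm below the rim, is the fixed catch ring with three gaps 120 degrees apart. From its start the lid must turn anticlockwise (from above) by 24 to 64 degrees, differing each time and not to be seen, to bring the lugs under the gaps; they pass within about 6 degrees either side of that angle.
Mind the look-alikes: they are no part of the job. Leave any purple or turquoise look-alike of the lid alone.

How it is judged:
On the way:
1. the lid is lifted out of the pot by its knob, above the rim and level (z of lid in the frame of pot above 0.11 m and angle between lid's own z axis and vertical below 0.35 rad and contact force between the fingers and lid above 1 N), for 0.1 s.
At the end, for the whole second after the job is handed in: The lid stands level (within 3.5 degrees), knob up and at rest on the rubber mat, its centre within 46 mm of the mat's centre along each of the mat's edges (the whole lid inside the edges, give or take 3 mm), released (x of lid in the frame of mat between -0.046 and 0.046 m and y of lid in the frame of mat between -0.046 and 0.046 m and z of lid in the frame of mat below 0.009 m and angle between lid's own z axis and vertical below 0.06 rad and linear speed of lid below 0.01 m/s and contact force between lid and mat above 0.5 N); the robot touches nothing.
It fails at once if the lid is dropped or slammed down (faster than 0.35 m/s within the last 25 mm above the bench) (height (world z) of lid below 0.025 m and linear speed of lid above 0.35 m/s).
It fails at once if the grease jar is moved by more than 20 mm (distance of grease_jar from where it was at the start of the episode above 0.02 m).
It fails at once if the scraper is moved by more than 20 mm (distance of scraper from where it was at the start of the episode above 0.02 m).
It fails at once if the valve disc is moved by more than 20 mm (distance of valve_disc from where it was at the start of the episode above 0.02 m).
It also fails if it takes over 53 s, if anything falls off the work surface, if the arm or the gripper's body presses on something with over 40 N, if the wrist force passes 120 N, or if a joint passes its speed limit or range.

### The arm

A 6-joint arm with a two-finger parallel gripper is mounted at the origin on the work surface. World frame = base frame: x ahead of the robot, y to its left, z up, the work surface at z = 0. Lengths are in m, angles in rad, forces in N, time in s.
With the tool pointing down it reaches from about 0.35 to 0.85 m from the base axis. Payload 8.1 kg.
Tool frame: the origin (TCP) lies on the centre line of the jaws, within the pads' length; the fingertips stand 19 mm ahead of it and the grasp point (between the pads) is the TCP (tips_ahead is the z of the fingertips in the tool frame, in m); z points along the fingers, y is the line along which they close (so a half turn about z gives the same grasp; the last joint's range is limited). The gripper opens to 93 mm and grips with 3 to 60 N. Pads are 15 mm wide; open, the fingers measure 128 mm over their backs; the gripper's body (75 mm by 188 mm) begins 65 mm behind the grasp point.
Start: joints at [-1.215, 0.13, 1.488, -0, 1.523, -0.085], TCP at [0.256, -0.543, 0.238] pointing down, gripper open.
Joint ranges: [-2.96, 2.96], [-0.89, 2.26], [0.02, 2.5], [-1.34, 4.48], [0, 2.73], [-2.66, 2.66]. Speed limits (rad/s): [2.39, 2.39, 2.79, 3.14, 3.14, 3.14].

### API

Orientations are given as [roll, pitch, yaw] about the fixed x, y, z axes, in that order (R = Rz(yaw) Ry(pitch) Rx(roll)).
In Python, from station import * gives the robot as it stands. The module is installed in compiled form; this text tells all that it offers.
- The arm moves only by the tool jog_arm, never from a script. Its argument "moves" is a list of rows, each an object with "slide": the shift along the tool's x, y, z in cm, a list of three; "delta_rot": the turn, a rotation vector about the tool's x, y, z in rad, a list of three; "jaw": the opening, from 0 (shut) to 1 (fully open). A call has 1 to 10 rows; each row shifts and turns the commanded pose from where the row before left it, along the tool's axes as they then stand; what a row does not reach is not made up. A row lasts 1/10 s, in which the tool goes at most 50 mm and 8.59 degrees, less where a joint would pass 70% of its speed; a pose out of reach is approached as far as the arm can. A call with a gripper value outside its range is refused whole. The fingers move at their own pace and stop on an object; "grip_force" is the grip in N (left out, the last holds). Time passes only in rows, so rows that do not move let the fingers close. It gives the time, the measured TCP pose, the force, the opening and the grip force at its end, in the units of the state.
- state(): the state, without advancing time (a new reading comes with each control period).
- snapshot(name): name is "scene" or "top" or "wrist"; returns a dict with "img" (420x560x3 uint8, blue, green, red), "z_map" (420x560 float32, m along the optical axis (not along the pixel's ray), 0 where there is no reading), "intrinsics" (3x3 intrinsics, pixels), "world_to_cam" (4x4, takes a point from world to camera coordinates). Camera axes: x right, y up, looking along -z (the intrinsics and any distortion apply to the point x, -y, -z); pixel columns grow to the right and rows downward; lengths in m; the calibration is good to about 2 mm. A picture is of the moment at which its call begins.
- hand_in(): hands the job in; it is judged then, once.
The state is a dict: "t": time; "qpos": joint angles; "qvel": joint speeds; "joint_efforts": joint torques, N m; "position": TCP position; "ee_rot": TCP orientation; "wrist_force": force on the tool from outside, world axes, zero at the start; "wrist_torque": the same for the moment, N m; "width": finger opening in m; "grip_force": force on a finger pad.
Only numpy, scipy, OpenCV 4.12 (cv2) and the standard library are available. Lean on these libraries where they do the work, as an engineer would, in place of code of your own. Each camera call takes 0.05 s, during which the arm holds its last target. There are 200 camera calls.

## Working session

There is one attempt and no reset: what is moved stays moved. The work goes in short steps, Python scripts to look and compute and a tool call to move; the robot and the scene stay as the last step left them, time stands still between calls to the robot, and variables do not carry over. Pictures are saved under pics/ and viewed, at most 10 in all, crops included, and the job is handed in when it is done.

Besides the shell and the picture viewer there is one more tool, called after "Call:" by a JSON object that holds its "op" and its "data". jog_arm: Moves the arm, as the interface text tells. Its arguments: {"type":"object","properties":{"moves":{"type":"array"},"grip_force":{"type":"number"}},"required":["moves"]}

```bash
mkdir -p pics; cat > h.py <<'E'
import numpy as np,cv2
from station import *
def snap(n,f):
    s=snapshot(n); cv2.imwrite('pics/'+f+'.png',s['img']); np.savez(f,**s); return s
def world(s,u,v,z=None):
    K=s['intrinsics'];T=np.linalg.inv(s['world_to_cam'])
    r=np.array([(u-K[0,2])/K[0,0],-(v-K[1,2])/K[1,1],-1.])
    if z is None: return (T@np.r_[r*s['z_map'][int(v),int(u)],1])[:3]
    d=T[:3,:3]@r;o=T[:3,3]
    return o+d*(z-o[2])/d[2]
E
python3 - <<'E'
from h import *
a=snap('top','top1');b=snap('scene','scene1')
cv2.imwrite('pics/both.png',cv2.resize(np.hstack([a['img'],b['img']]),(800,300)))
print(state())
E
```

```text
{'t': 0.1, 'qpos': array([-1.21539969e+00,  1.31081010e-01,  1.48915402e+00, -2.51551025e-05,
        1.52301673e+00, -8.54034552e-02]), 'qvel': array([ 0.00090784, -0.00180516, -0.00157939,  0.00056456, -0.00012014,
       -0.00081219]), 'joint_efforts': array([ 2.16258166e-03, -5.61339569e+01, -4.93096089e+01,  7.71747250e-02,
        2.91407813e-02, -6.11406426e-05]), 'position': array([ 0.25583976, -0.54218804,  0.23670408]), 'ee_rot': array([-3.13993745e+00, -1.16488521e-04,  4.40801223e-01]), 'wrist_force': array([ 0.07794697,  0.70157211, -0.02150471]), 'wrist_torque': array([-0.02741326, -0.04886009,  0.07593827]), 'grip_force': 0.0, 'width': 0.09322005387873852}
```

View pics/top1.png

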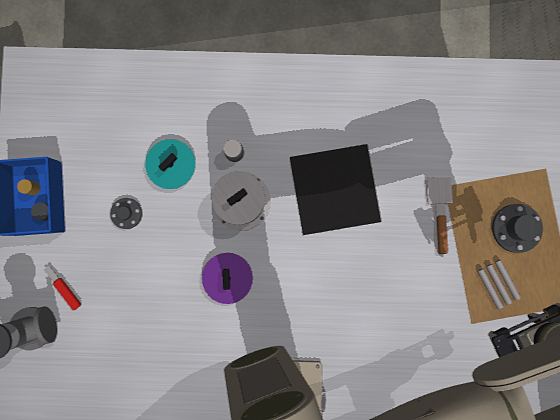

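View pics/scene1.png

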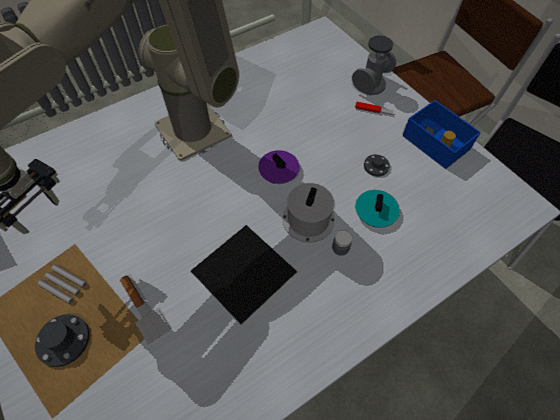

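Lid candidates in the top view are the grey one on the pot (237,198), a turquoise one (170,163) and a purple one (227,278). By the description it is the stainless one on the pot. The mat corners are near (290,157), (367,145), (381,221) and (303,235). Next is a close crop to check.

```bash
python3 - <<'E'
from h import *
s=dict(np.load('top1.npz'));im=s['img']
cv2.imwrite('pics/crop1.png',cv2.resize(im[150:250,190:290],(600,600),interpolation=cv2.INTER_CUBIC))
for p in [(290,157),(367,145),(381,221),(303,235)]: print('mat',world(s,*p,z=.004).round(4))
# bar: dark pixels near the pot
g=im.max(2);m=np.zeros_like(g);m[180:215,220:258]=(g[180:215,220:258]<50)
n,l,st,c=cv2.connectedComponentsWithStats(m);k=1+st[1:,4].argmax()
v,u=np.where(l==k);P=np.array([world(s,a,b) for a,b in zip(u,v)]);print(len(P),np.percentile(P[:,2],[5,50,95]))
P=np.array([world(s,a,b,z=.145) for a,b,q in zip(u,v,P) if q[2]>.135]);r=cv2.minAreaRect(P[:,:2].astype(np.float32)*1000);print(len(P),r,P.mean(0))
# disc: points at z about .105
vv,uu=np.mgrid[150:250,190:290];Q=np.array([world(s,a,b) for a,b in zip(uu.ravel(),vv.ravel())])
Q=Q[(Q[:,2]>.095)&(Q[:,2]<.115)];print(len(Q),cv2.minEnclosingCircle(Q[:,:2].astype(np.float32)),np.median(Q,0))
# mat by mask
m=np.uint8(g<60);m[:,:285]=0;m[:140]=0;m[240:]=0;m[:,386:]=0
n,l,st,c=cv2.connectedComponentsWithStats(m);k=1+st[1:,4].argmax();v,u=np.where(l==k)
P=np.array([world(s,a,b,z=.004) for a,b in zip(u,v)]);print(cv2.minAreaRect(P[:,:2].astype(np.float32)*1000),P.mean(0))
for p in [(232,146),(170,163),(227,278),(126,212)]: print(p,world(s,*p))
E
```

```text
mat [ 0.6885 -0.0038  0.004 ]
mat [ 0.7294 -0.2265  0.004 ]
mat [ 0.5096 -0.2702  0.004 ]
mat [ 0.4635 -0.0467  0.004 ]
152 [0.13482594 0.14511322 0.1494212 ]
143 ((556.9627685546875, 133.95530700683594), (18.20414161682129, 52.79766845703125), 37.218772888183594) [0.55725938 0.13398471 0.145     ]
2072 ((0.5583093762397766, 0.13464336097240448), 0.0720648244023323) [0.55726678 0.13368437 0.10585779]
((598.824951171875, -135.2578125), (228.16299438476562, 228.2412109375), 11.0101318359375) [ 0.59859405 -0.13523395  0.004     ]
(232, 146) [0.70347731 0.15852891 0.07104131]
(170, 163) [0.65276202 0.32974973 0.06427782]
(227, 278) [0.33995662 0.16130114 0.06579116]
(126, 212) [0.51526719 0.45711762 0.02881627]
```

View pics/crop1.png

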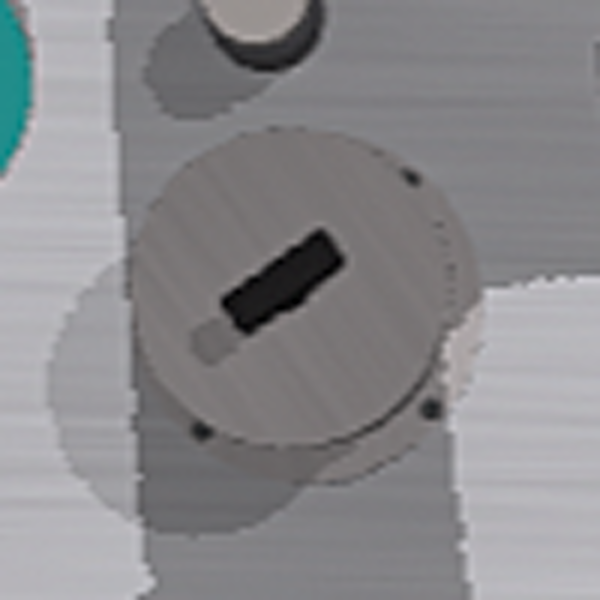

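The crop shows the grey stainless lid on the bolted pot, with the black bar running from (235,315) to (330,245) in the crop. This is the right one. Now I move over it; the grasp yaw is 127.2°.

Call:
{"op": "jog_arm", "data": {"moves": [{"slide": [3.12,-2.68,0],"delta_rot": [0,0,0],"jaw": 1},{"slide": [3.12,-2.68,0],"delta_rot": [0,0,0],"jaw": 1},{"slide": [3.12,-2.68,0],"delta_rot": [0,0,0],"jaw": 1},{"slide": [3.12,-2.68,0],"delta_rot": [0,0,0],"jaw": 1},{"slide": [3.12,-2.68,0],"delta_rot": [0,0,0],"jaw": 1},{"slide": [3.12,-2.68,0],"delta_rot": [0,0,0],"jaw": 1},{"slide": [3.12,-2.68,0],"delta_rot": [0,0,0],"jaw": 1},{"slide": [3.12,-2.68,0],"delta_rot": [0,0,0],"jaw": 1},{"slide": [3.12,-2.68,0],"delta_rot": [0,0,0],"jaw": 1}]}}

```text
t: 1.0
position: [0.4073, -0.203, 0.2374]
ee_rot: [-3.141, 0.0, 0.441]
wrist_force: [-0.2, -0.1, 0.9]
width: 0.0932
grip_force: 0.0
```

Call:
{"op": "jog_arm", "data": {"moves": [{"slide": [3.12,-2.68,0],"delta_rot": [0,0,0],"jaw": 1},{"slide": [3.12,-2.68,0],"delta_rot": [0,0,0],"jaw": 1},{"slide": [3.12,-2.68,0],"delta_rot": [0,0,0],"jaw": 1},{"slide": [3.12,-2.68,0],"delta_rot": [0,0,0],"jaw": 1},{"slide": [3.12,-2.68,0],"delta_rot": [0,0,0],"jaw": 1},{"slide": [3.12,-2.68,0],"delta_rot": [0,0,0],"jaw": 1},{"slide": [3.12,-2.68,0],"delta_rot": [0,0,0],"jaw": 1},{"slide": [3.12,-2.68,0],"delta_rot": [0,0,0],"jaw": 1},{"slide": [3.12,-2.68,0],"delta_rot": [0,0,0],"jaw": 1}]}}

```text
t: 1.9
position: [0.5583, 0.135, 0.2372]
ee_rot: [-3.141, 0.001, 0.441]
wrist_force: [1.0, -0.0, -0.1]
width: 0.093
grip_force: 0.0
```

Call:
{"op": "jog_arm", "data": {"moves": [{"slide": [0,0,0],"delta_rot": [0,0,-0.148],"jaw": 1},{"slide": [0,0,0],"delta_rot": [0,0,-0.148],"jaw": 1},{"slide": [0,0,0],"delta_rot": [0,0,-0.148],"jaw": 1},{"slide": [0,0,0],"delta_rot": [0,0,-0.148],"jaw": 1},{"slide": [0,0,0],"delta_rot": [0,0,-0.148],"jaw": 1},{"slide": [0,0,0],"delta_rot": [0,0,-0.148],"jaw": 1}]}}

```text
t: 2.5
position: [0.5578, 0.1333, 0.237]
ee_rot: [-3.141, 0.0, 1.335]
wrist_force: [0.5, -0.2, 1.1]
width: 0.0931
grip_force: 0.0
```

Call:
{"op": "jog_arm", "data": {"moves": [{"slide": [0,0,0],"delta_rot": [0,0,-0.148],"jaw": 1},{"slide": [0,0,0],"delta_rot": [0,0,-0.148],"jaw": 1},{"slide": [0,0,0],"delta_rot": [0,0,-0.148],"jaw": 1},{"slide": [0,0,0],"delta_rot": [0,0,-0.148],"jaw": 1},{"slide": [0,0,0],"delta_rot": [0,0,-0.148],"jaw": 1},{"slide": [0,0,0],"delta_rot": [0,0,-0.148],"jaw": 1},{"slide": [0,0,0],"delta_rot": [0,0,0],"jaw": 1},{"slide": [0,0,0],"delta_rot": [0,0,0],"jaw": 1}]}}

```text
t: 3.3
position: [0.5579, 0.1332, 0.2373]
ee_rot: [-3.141, -0.0, 2.212]
wrist_force: [-0.4, 0.7, 0.3]
width: 0.0932
grip_force: 0.0
```

```bash
python3 - <<'E'
from h import *
s=snap('wrist','w1');st=state();print(st['t'],st['position'],st['ee_rot'],st['wrist_force'])
vv,uu=np.mgrid[0:420:2,0:560:2];Q=np.array([world(s,a,b) for a,b in zip(uu.ravel(),vv.ravel())]);col=s['img'][::2,::2].max(2).ravel()
ok=(np.hypot(Q[:,0]-.557,Q[:,1]-.134)<.06)
B=Q[ok&(Q[:,2]>.138)&(Q[:,2]<.152)];print(len(B),cv2.minAreaRect(B[:,:2].astype(np.float32)*1000),np.median(B,0))
D=Q[(np.hypot(Q[:,0]-.557,Q[:,1]-.134)<.1)&(Q[:,2]>.1)&(Q[:,2]<.11)];print(len(D),cv2.minEnclosingCircle(D[:,:2].astype(np.float32)),np.median(D,0))
E
```

```text
3.35 [0.55797264 0.13323435 0.23736619] [-3.14117477e+00 -2.75453936e-04  2.21250481e+00] [0.5690049  0.41478925 0.65530047]
326 ((558.4411010742188, 135.43978881835938), (16.897541046142578, 54.697998046875), 36.298744201660156) [0.55682841 0.13710039 0.14421826]
3793 ((0.5584146976470947, 0.13451384007930756), 0.07180793583393097) [0.55260989 0.14124877 0.10429702]
```

View pics/w1.png

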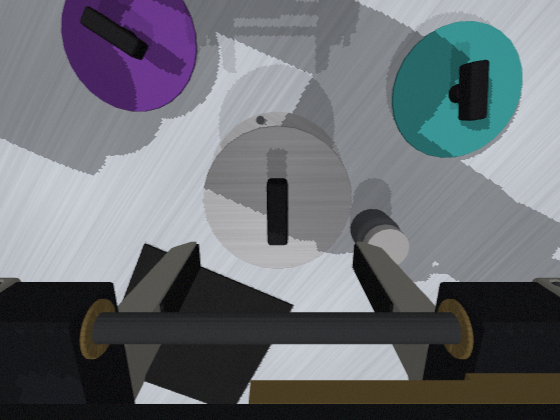

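The wrist view shows the fingers straddling the bar at about (277,212), aligned within 1.5 mm. I descend and grip.

Call:
{"op": "jog_arm", "data": {"moves": [{"slide": [0.1,0.12,2.5],"delta_rot": [0,0,0],"jaw": 1},{"slide": [0,0,3],"delta_rot": [0,0,0],"jaw": 1},{"slide": [0,0,2.5],"delta_rot": [0,0,0],"jaw": 1},{"slide": [0,0,1.6],"delta_rot": [0,0,0],"jaw": 1},{"slide": [0,0,0.8],"delta_rot": [0,0,0],"jaw": 1},{"slide": [0,0,0],"delta_rot": [0,0,0],"jaw": 1}], "grip_force": 40}}

```text
t: 3.95
position: [0.5579, 0.1347, 0.1328]
ee_rot: [-3.14, -0.001, 2.216]
wrist_force: [0.3, -0.4, -0.1]
width: 0.0934
grip_force: 0.0
```

Call:
{"op": "jog_arm", "data": {"moves": [{"slide": [0,0,0],"delta_rot": [0,0,0],"jaw": 0},{"slide": [0,0,0],"delta_rot": [0,0,0],"jaw": 0},{"slide": [0,0,0],"delta_rot": [0,0,0],"jaw": 0},{"slide": [0,0,0],"delta_rot": [0,0,0],"jaw": 0},{"slide": [0,0,0],"delta_rot": [0,0,0],"jaw": 0},{"slide": [0,0,0],"delta_rot": [0,0,0],"jaw": 0},{"slide": [0,0,0],"delta_rot": [0,0,0],"jaw": 0},{"slide": [0,0,0],"delta_rot": [0,0,0],"jaw": 0}], "grip_force": 40}}

```text
t: 4.75
position: [0.5585, 0.1348, 0.1336]
ee_rot: [-3.142, -0.0, 2.217]
wrist_force: [0.4, 0.9, -0.5]
width: 0.034
grip_force: 0.0
```

Call:
{"op": "jog_arm", "data": {"moves": [{"slide": [0,0,0],"delta_rot": [0,0,0],"jaw": 0},{"slide": [0,0,0],"delta_rot": [0,0,0],"jaw": 0},{"slide": [0,0,0],"delta_rot": [0,0,0],"jaw": 0},{"slide": [0,0,0],"delta_rot": [0,0,0],"jaw": 0},{"slide": [0,0,0],"delta_rot": [0,0,0],"jaw": 0}], "grip_force": 40}}

```text
t: 5.25
position: [0.5584, 0.1347, 0.1336]
ee_rot: [-3.141, -0.0, 2.217]
wrist_force: [0.0, -0.0, -0.1]
width: 0.0185
grip_force: 40.0
```

Call:
{"op": "jog_arm", "data": {"moves": [{"slide": [0,0,0],"delta_rot": [0,0,-0.1],"jaw": 0},{"slide": [0,0,0],"delta_rot": [0,0,-0.14],"jaw": 0},{"slide": [0,0,0],"delta_rot": [0,0,-0.14],"jaw": 0},{"slide": [0,0,0],"delta_rot": [0,0,-0.05],"jaw": 0},{"slide": [0,0,0],"delta_rot": [0,0,0],"jaw": 0}]}}

```text
t: 5.75
position: [0.5585, 0.1348, 0.1336]
ee_rot: [3.142, -0.0, 2.647]
wrist_force: [-1.2, 0.7, -0.2]
width: 0.0183
grip_force: 40.0
```

Call:
{"op": "jog_arm", "data": {"moves": [{"slide": [0,0,-0.2],"delta_rot": [0,0,0],"jaw": 0},{"slide": [0,0,-0.12],"delta_rot": [0,0,0],"jaw": 0},{"slide": [0,0,0],"delta_rot": [0,0,0],"jaw": 0}]}}

```text
t: 6.05
position: [0.558, 0.1347, 0.1361]
ee_rot: [-3.141, -0.001, 2.646]
wrist_force: [0.2, 0.0, -7.0]
width: 0.0177
grip_force: 40.0
```

Call:
{"op": "jog_arm", "data": {"moves": [{"slide": [0,0,-0.1],"delta_rot": [0,0,0],"jaw": 0},{"slide": [0,0,0],"delta_rot": [0,0,0],"jaw": 0}]}}

```text
t: 6.25
position: [0.5579, 0.1347, 0.1362]
ee_rot: [-3.141, -0.001, 2.646]
wrist_force: [4.6, 1.4, -15.8]
width: 0.0186
grip_force: 40.0
```

Blocked, with a soft stiffness of about 9 N/mm. I go on in 5° steps: ease down, turn, ease up.

Call:
{"op": "jog_arm", "data": {"moves": [{"slide": [0,0,0.25],"delta_rot": [0,0,0],"jaw": 0},{"slide": [0,0,0],"delta_rot": [0,0,-0.087],"jaw": 0},{"slide": [0,0,0],"delta_rot": [0,0,0],"jaw": 0},{"slide": [0,0,-0.25],"delta_rot": [0,0,0],"jaw": 0},{"slide": [0,0,0],"delta_rot": [0,0,0],"jaw": 0}]}}

```text
t: 6.75
position: [0.5584, 0.1348, 0.1363]
ee_rot: [-3.141, -0.0, 2.731]
wrist_force: [6.8, 0.8, -18.8]
width: 0.0185
grip_force: 40.0
```

Call:
{"op": "jog_arm", "data": {"moves": [{"slide": [0,0,0.25],"delta_rot": [0,0,0],"jaw": 0},{"slide": [0,0,0],"delta_rot": [0,0,-0.087],"jaw": 0},{"slide": [0,0,0],"delta_rot": [0,0,0],"jaw": 0},{"slide": [0,0,-0.25],"delta_rot": [0,0,0],"jaw": 0},{"slide": [0,0,0],"delta_rot": [0,0,0],"jaw": 0}]}}

```text
t: 7.25
position: [0.5586, 0.1348, 0.1385]
ee_rot: [3.142, 0.0, 2.819]
wrist_force: [-0.4, -0.4, -3.0]
width: 0.0186
grip_force: 40.0
```

Free at about 34.5°. The window starts between 29.6° and 34.5°, so I turn 3.5° further to centre it, then lift.

Call:
{"op": "jog_arm", "data": {"moves": [{"slide": [0,0,0],"delta_rot": [0,0,-0.06],"jaw": 0},{"slide": [0,0,-0.3],"delta_rot": [0,0,0],"jaw": 0},{"slide": [0,0,-0.4],"delta_rot": [0,0,0],"jaw": 0},{"slide": [0,0,0],"delta_rot": [0,0,0],"jaw": 0}]}}

```text
t: 7.65
position: [0.5592, 0.1349, 0.1461]
ee_rot: [3.141, 0.002, 2.879]
wrist_force: [0.2, -0.5, -4.6]
width: 0.0182
grip_force: 40.0
```

Call:
{"op": "jog_arm", "data": {"moves": [{"slide": [0,0,-0.6],"delta_rot": [0,0,0],"jaw": 0},{"slide": [0,0,-0.9],"delta_rot": [0,0,0],"jaw": 0},{"slide": [0,0,-1.5],"delta_rot": [0,0,0],"jaw": 0},{"slide": [0,0,-2],"delta_rot": [0,0,0],"jaw": 0},{"slide": [0,0,-2],"delta_rot": [0,0,0],"jaw": 0},{"slide": [0,0,-1.5],"delta_rot": [0,0,0],"jaw": 0},{"slide": [0,0,-0.5],"delta_rot": [0,0,0],"jaw": 0},{"slide": [0,0,0],"delta_rot": [0,0,0],"jaw": 0}]}}

```text
t: 8.45
position: [0.5591, 0.1349, 0.2362]
ee_rot: [3.141, 0.002, 2.881]
wrist_force: [-0.6, 0.5, -3.5]
width: 0.0182
grip_force: 40.0
```

```bash
python3 - <<'E'
from h import *
s=snap('scene','s2');cv2.imwrite('pics/s2c.png',cv2.resize(s['img'][80:320,180:420],(600,600),interpolation=cv2.INTER_CUBIC));print(state()['wrist_force'],state()['wrist_torque'])
E
```

```text
[ 0.6597563  -0.04038591 -4.21894314] [ 0.01039476 -0.12198971  0.01711117]
```

View pics/s2c.png

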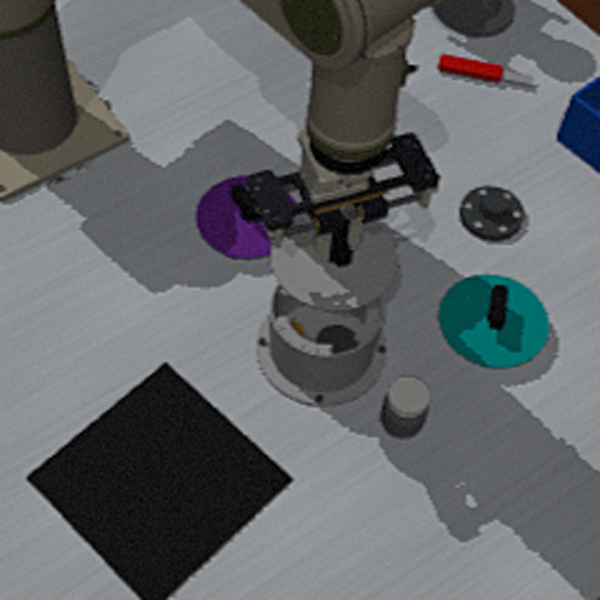

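The lid, at crop (335,265), hangs level above the open pot at (325,340). I carry it to the mat.

Call:
{"op": "jog_arm", "data": {"moves": [{"slide": [-0.5,-1.2,0],"delta_rot": [0,0,0],"jaw": 0},{"slide": [-1.2,-2.8,0],"delta_rot": [0,0,0],"jaw": 0},{"slide": [-1.4,-3.2,0],"delta_rot": [0,0,0],"jaw": 0},{"slide": [-1.4,-3.2,0],"delta_rot": [0,0,0],"jaw": 0},{"slide": [-1.4,-3.2,0],"delta_rot": [0,0,0],"jaw": 0},{"slide": [-1.4,-3.2,0],"delta_rot": [0,0,0],"jaw": 0},{"slide": [-1.4,-3.2,0],"delta_rot": [0,0,0],"jaw": 0},{"slide": [-1.2,-2.8,0],"delta_rot": [0,0,0],"jaw": 0},{"slide": [-0.9,-2.2,0],"delta_rot": [0,0,0],"jaw": 0},{"slide": [0,0,0],"delta_rot": [0,0,0],"jaw": 0}]}}

```text
t: 9.5
position: [0.5974, -0.1387, 0.2332]
ee_rot: [-3.14, -0.002, 2.877]
wrist_force: [-0.7, -0.4, -4.3]
width: 0.0184
grip_force: 40.0
```

Call:
{"op": "jog_arm", "data": {"moves": [{"slide": [0,0,1.5],"delta_rot": [0,0,0],"jaw": 0},{"slide": [0,0,2.5],"delta_rot": [0,0,0],"jaw": 0},{"slide": [0,0,2.5],"delta_rot": [0,0,0],"jaw": 0},{"slide": [0,0,2.5],"delta_rot": [0,0,0],"jaw": 0},{"slide": [0,0,2.5],"delta_rot": [0,0,0],"jaw": 0},{"slide": [0,0,2.0],"delta_rot": [0,0,0],"jaw": 0},{"slide": [0,0,1.5],"delta_rot": [0,0,0],"jaw": 0},{"slide": [0,0,1],"delta_rot": [0,0,0],"jaw": 0},{"slide": [0,0,0.5],"delta_rot": [0,0,0],"jaw": 0},{"slide": [0,0,0],"delta_rot": [0,0,0],"jaw": 0}]}}

```text
t: 10.5
position: [0.5981, -0.1343, 0.0694]
ee_rot: [3.142, -0.001, 2.881]
wrist_force: [-0.5, -0.1, -3.7]
width: 0.0185
grip_force: 40.0
```

12 mm remains. I lower gently until contact.

Call:
{"op": "jog_arm", "data": {"moves": [{"slide": [0,0,0.4],"delta_rot": [0,0,0],"jaw": 0},{"slide": [0,0,0.4],"delta_rot": [0,0,0],"jaw": 0},{"slide": [0,0,0.2],"delta_rot": [0,0,0],"jaw": 0},{"slide": [0,0,0.2],"delta_rot": [0,0,0],"jaw": 0},{"slide": [0,0,0],"delta_rot": [0,0,0],"jaw": 0},{"slide": [0,0,0],"delta_rot": [0,0,0],"jaw": 0}]}}

```text
t: 11.1
position: [0.5984, -0.1346, 0.0579]
ee_rot: [3.142, 0.0, 2.881]
wrist_force: [-0.3, -0.7, -3.8]
width: 0.0183
grip_force: 40.0
```

Call:
{"op": "jog_arm", "data": {"moves": [{"slide": [0,0,0.1],"delta_rot": [0,0,0],"jaw": 0},{"slide": [0,0,0.05],"delta_rot": [0,0,0],"jaw": 0},{"slide": [0,0,0],"delta_rot": [0,0,0],"jaw": 0}]}}

```text
t: 11.4
position: [0.5986, -0.1347, 0.0575]
ee_rot: [-3.142, 0.001, 2.881]
wrist_force: [-3.9, 0.6, 5.5]
width: 0.0182
grip_force: 40.0
```

It has made contact. I release it and back off.

Call:
{"op": "jog_arm", "data": {"moves": [{"slide": [0,0,-0.05],"delta_rot": [0,0,0],"jaw": 0},{"slide": [0,0,0],"delta_rot": [0,0,0],"jaw": 0.7},{"slide": [0,0,0],"delta_rot": [0,0,0],"jaw": 0.7},{"slide": [0,0,0],"delta_rot": [0,0,0],"jaw": 0.7},{"slide": [0,0,0],"delta_rot": [0,0,0],"jaw": 0.7},{"slide": [0,0,0],"delta_rot": [0,0,0],"jaw": 0.7},{"slide": [0,0,0],"delta_rot": [0,0,0],"jaw": 0.7}]}}

```text
t: 12.1
position: [0.5984, -0.1346, 0.0568]
ee_rot: [3.142, -0.0, 2.881]
wrist_force: [-0.3, -0.1, -0.1]
width: 0.0616
grip_force: 0.0
```

Call:
{"op": "jog_arm", "data": {"moves": [{"slide": [0,0,-0.5],"delta_rot": [0,0,0],"jaw": 0.7},{"slide": [0,0,-1.5],"delta_rot": [0,0,0],"jaw": 0.7},{"slide": [0,0,-3],"delta_rot": [0,0,0],"jaw": 0.7},{"slide": [0,0,-3],"delta_rot": [0,0,0],"jaw": 0.7},{"slide": [0,0,-3],"delta_rot": [0,0,0],"jaw": 0.7},{"slide": [0,0,-1.5],"delta_rot": [0,0,0],"jaw": 0.7},{"slide": [0,0,0],"delta_rot": [0,0,0],"jaw": 0.7},{"slide": [0,0,0],"delta_rot": [0,0,0],"jaw": 0.7}]}}

```text
t: 12.9
position: [0.5982, -0.1346, 0.1813]
ee_rot: [3.142, -0.0, 2.881]
wrist_force: [0.4, 0.3, -0.6]
width: 0.065
grip_force: 0.0
```

```bash
python3 - <<'E'
from h import *
s=snap('wrist','w2');snap('scene','s3')
print(state()['wrist_force'])
vv,uu=np.mgrid[0:420:2,0:560:2];Q=np.array([world(s,a,b) for a,b in zip(uu.ravel(),vv.ravel())])
D=Q[(np.hypot(Q[:,0]-.598,Q[:,1]+.135)<.1)&(Q[:,2]>.022)&(Q[:,2]<.036)]
print(len(D),cv2.minEnclosingCircle(D[:,:2].astype(np.float32)),np.median(D,0),np.linalg.lstsq(np.c_[D[:,:2]-D[:,:2].mean(0),np.ones(len(D))],D[:,2],rcond=None)[0])
E
```

```text
[-0.09574704 -0.69087992  0.01459005]
3332 ((0.59911048412323, -0.134207621216774), 0.07196567207574844) [ 0.59172623 -0.13086684  0.02826733] [0.0002461  0.00038205 0.02826489]
```

View pics/s3.png

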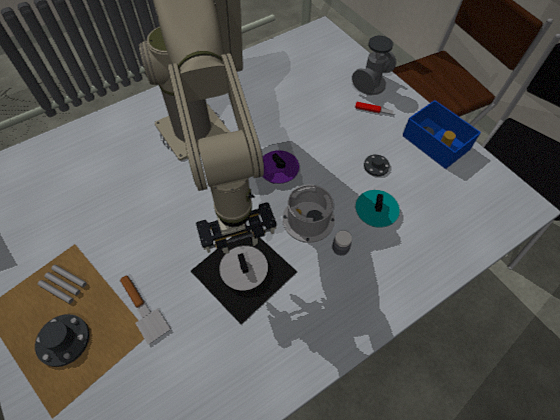

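The lid stands level and knob up at (244,267), central on the mat, and the jar, scraper and valve disc are undisturbed. I hand in.

```bash
python3 -c "from station import *; print(hand_in())"
```

```text
the job is handed in; nothing more can be done
None
```

The lid came free after a turn of about 34.5° anticlockwise and was lifted out level; it is now released on the mat, knob up and about 1 mm off centre, and the job was handed in with no verdict returned.

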